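# Turn the tree candle and index its painting carriage one hole

### The arm

A 6-joint arm with a two-finger parallel gripper is mounted at the origin on the work surface. World frame = base frame: x ahead of the robot, y to its left, z up, the work surface at z = 0. Lengths are in m, angles in rad, forces in N, time in s.
With the tool pointing down it reaches from about 0.25 to 0.85 m from the base axis. Payload 12.5 kg.
Tool frame: the origin (TCP) lies on the centre line of the jaws, within the pads' length; the fingertips stand 17 mm ahead of it and the grasp point (between the pads) lies 2 mm behind it; z points along the fingers, y is the direction in which the jaws open and shut (so a half turn about z gives the same grasp; the last joint's range is limited). The gripper opens to 93 mm and grips with 3 to 60 N. Pads are 15 mm wide; open, the fingers measure 128 mm over their backs; the gripper's body (75 mm by 188 mm) begins 65 mm behind the grasp point.
Start: joints at [1.229, 0.351, 1.652, -0, 1.139, -0.085], TCP at [0.14, 0.532, 0.236] pointing down, gripper open.
Joint ranges: [-2.75, 2.75], [-0.79, 2.1], [0.01, 2.65], [-1.57, 4.71], [0.07, 3.14], [-2.87, 2.87]. Speed limits (rad/s): [2.22, 2.22, 2.79, 3.14, 3.14, 3.14].

### API

Orientations are given as a unit quaternion [x, y, z, w].
In Python, from workcell import env, optics gives the robot as it stands. The module is installed in compiled form; this text tells all that it offers.
- The arm moves only by the tool carry_out, never from a script. Its argument "targets" is a list of rows, each a list of 5 numbers: the opening, from -1 (shut) to 1 (fully open), so that 0 is half open, then the shift along the tool's x, y, z in mm, then the turn about the tool's z in degrees. A call has 1 to 20 rows; each row is the pose to reach, as a shift and turn from the pose commanded when the call began, along the tool's axes at that moment; what a row does not reach only later rows make up. A row lasts 1/12 s, in which the tool goes at most 41.7 mm and 7.16 degrees, less where a joint would pass 70% of its speed; a pose out of reach is approached as far as the arm can. A call with a gripper value outside its range is refused whole. The fingers move at their own pace and stop on an object; "force" is the grip in N (left out, the last holds). Time passes only in rows, so rows that repeat a pose let the fingers close. It gives the time, the measured TCP pose, the force and the opening at its end, in the units of the state.
- env.observe(): the state, without advancing time (a new reading comes with each control period).
- optics.snapshot(name): name is "scene" or "top" or "wrist"; returns (picture, depth): 420x560x3 uint8, red, green, blue; 420x560 float32, m along the optical axis (not along the pixel's ray), 0 where there is no reading.
- optics.camera_params(name): a dict with "vfov" (degrees; the focal length in pixels is half the picture's height over the tangent of half this angle, whatever the lens; pixels are square), "cx", "cy" (the principal point, pixels), "dist" ([k1, k2, p1, p2, k3] as OpenCV has them; the pictures are not rectified), "R" (3x3) and "t" (3): a world point X has camera coordinates R X + t; the wrist camera has in their place "mount" (4x4, takes a point from camera to tool coordinates, whose origin is the TCP and whose axes are the flange's). Camera axes: x right, y down, z forward; pixel columns grow to the right and rows downward; lengths in m; the calibration is good to about 2 mm. A picture is of the moment at which its call begins: read the wrist's pose just before it. camera_params takes no time and is no camera call.
- env.close_job(): hands the job in, once; it reports no verdict.
The state is a dict: "clock": time; "qpos": joint angles; "qvel": joint speeds; "joint_efforts": joint torques, N m; "tcp_pos": TCP position; "orientation": TCP orientation; "contact_force": force on the tool from outside, world axes, zero at the start; "wrist_torque": the same for the moment, N m; "grip_width": opening from 0.0 (shut) to 1.0 (fully open).
Only numpy, scipy, OpenCV 4.12 (cv2) and the standard library are available. Lean on these libraries where they do the work, as an engineer would, in place of code of your own. Each camera call takes 0.05 s, during which the arm holds its last target.

### The job

The flat green tree standing in the blue carriage has been painted on the side that faces the robot: lift it out, turn it around so that the painted side faces away from the robot and the bare side faces the robot, stand it fully down in the same slot and let go. Then pull up the red lock knob, slide the carriage one hole along the rail towards the four paint pots and let the pin drop fully home in that hole. Finish while holding: keep the gripper closed on the red knob with the pin fully down, and leave the penguin, the gnome and the paint jar beside the rail where they stand.

Things in the scene. Friction and masses are not known exactly. Their poses are not given: they have to be found in the camera images.
- rail: Painting rail fixed to the table: wooden base 170 x 380 mm, two guide bars, a steel strip (top 40 mm above the table) with five square 12 mm holes 60 mm apart. Origin at the centre of its underside, on the table; y along the rail (the way of sliding), x across it away from the robot (within 0.3 rad of world x), z up. Holes at x = +45 mm, the tree's slot at x = -45 mm.
- carriage (a joint): Position of the blue carriage along the rail's y axis (m): 0 at the start, in the middle hole; holes at -0.12, -0.06, 0, 0.06, 0.12; the next hole is +0.06 or -0.06, whichever is nearer the pots. End stops at +-0.128. Slides with about 1.5 N of friction; locked while the pin is down (2 mm of play either way).
- slot (a point): Centre of the floor of the tree's slot in the carriage, 50 mm above the table; axes as the rail's; moves with the carriage. The slot is 18 mm wide (x), 44 mm long (y) and 17 mm deep, open above, with aluminium walls 9 mm thick; above that its two long sides flare out to a 28 mm wide mouth 24 mm above the floor, so the trunk is guided in.
- tree: Flat green tree candle, rigid, about 90 g, upright in the slot: 125 mm tall (z), 16 mm thick (x), 84 mm wide (y). Origin at the centre of its underside. Faces: own -x painted (coloured dots, yellow star), +x bare; at the start the painted side faces -x of the rail. Brown trunk 28 mm tall, 40 mm wide, 16 mm thick, lowest 5 mm 35 x 13.5 mm: play in the slot 1 mm across, 2 mm along.
- tree_mid (a point): Centre of the tree, 62.5 mm above its underside, half-way through its thickness; axes as the tree's. Width: up to 84 mm at 28 to 54 mm above the underside, up to 66 mm at 54 to 80 mm, about 36 mm with straight sides from 80 to 120 mm. Grip this top part from above, over its 16 mm thickness or its 36 mm width, about 104 mm above the underside.
- tree_face (a point): Centre of the tree's painted face, 8 mm from tree_mid along the tree's -x.
- knob: Red knob of the lock plunger, round, 28 mm in diameter, 32 mm tall, on the carriage 90 mm from the tree across the rail (rail x = +45 mm). Origin at the centre of its underside, 80 mm above the table when the pin is home; under it a steel housing 20 mm in diameter up to 78 mm. Dragging the knob drags the carriage. Fingers that close along the rail's y axis stay clear of the tree.
- knob_mid (a point): Centre of the knob, 16 mm above its underside, 96 mm above the table when the pin is home; axes as the rail's.
- plunger (a joint): Height by which knob and pin are pulled up (m): 0 fully home, 10 mm deep in the hole; above 0.010 the round-ended 8 mm pin is clear and the carriage can slide; 0.018 upper stop. A spring pushes it down (4.5 N at 0, 7 N at the top); let go between holes it rests on the strip at 0.010, and drops in over a hole.
- pots: Round wooden caddy, 124 mm in diameter, 87 mm tall, with four paint pots (red, yellow, blue, white). Fixed beyond one end of the rail, 275 mm from its middle; which end varies. Origin at the centre of its underside.
- basket: Pink basket of finished figures, 150 x 130 mm, 85 mm tall, fixed beyond the other end of the rail. Origin at the centre of its underside.
- penguin: Loose penguin figure, 40 mm across, 67 mm tall, beyond the rail. Leave alone. Origin at the centre of its underside.
- gnome: Loose gnome figure with a blue hat, 42 mm across, 81 mm tall, beyond the rail. Leave alone. Origin at the centre of its underside.
- paint_jar: Loose white jar with a pink lid, 44 mm across, 55 mm tall, on the robot's side of the rail. Leave alone. Origin at the centre of its underside.

How it is judged:
By the outcome, as a careful person would: the job done as asked, in the order asked, and still so for the second after the job is handed in, while the arm keeps its last pose, push and grip.
It also fails if it takes over 51 s, if anything falls off the work surface, if the arm or the gripper's body presses on something with over 40 N, if the wrist force passes 120 N, or if a joint passes its speed limit or range.

## Working session

There is one attempt and no reset: what is moved stays moved. The work goes in short steps, Python scripts to look and compute and a tool call to move; the robot and the scene stay as the last step left them, time stands still between calls to the robot, and variables do not carry over. Pictures are saved under pics/ and viewed, and the job is handed in when it is done.

Besides the shell and the picture viewer there is one more tool, called by a JSON object that holds its "api" and its "payload". carry_out: Moves the arm, as the interface text tells. Its arguments: {"type":"object","properties":{"targets":{"type":"array"},"force":{"type":"number"}},"required":["targets"]}

```bash
mkdir -p pics; python3 - <<'E'
from workcell import env, optics
import cv2, json, numpy as np
print(env.observe())
for n in ("scene","top","wrist"):
    p,d=optics.snapshot(n); cv2.imwrite(f"pics/{n}0.png",p[:,:,::-1]); np.save(f"pics/{n}0.npy",d)
    print(n,optics.camera_params(n))
E
```

```text
{'clock': 0.0, 'qpos': array([ 1.22937347e+00,  3.51237585e-01,  1.65240585e+00, -2.03815731e-05,
        1.13908919e+00, -8.46046779e-02]), 'qvel': array([ 1.17082556e-04,  8.43494857e-04, -6.81144212e-04, -2.34613292e-03,
       -3.45324039e-04, -4.03128515e-07]), 'joint_efforts': array([ 2.01470852e-03, -4.97321570e+01, -2.85254288e+01,  6.99598202e-02,
        2.58140772e-02, -8.80431890e-05]), 'tcp_pos': array([0.13957915, 0.53166886, 0.23510761]), 'orientation': array([ 1.28052237e-01,  9.91767261e-01, -5.59057748e-04, -1.11454128e-04]), 'contact_force': array([-0.93627966,  0.94586159, -0.6011545 ]), 'wrist_torque': array([-0.01756945, -0.00667905, -0.05769893]), 'grip_width': 1.0008542632260928}
scene {'vfov': 46.688394454400125, 'cx': 282.6702011683352, 'cy': 207.83230202639706, 'dist': array([-0.04449173,  0.        ,  0.        ,  0.        ,  0.        ]), 'R': array([[ 0.89399645,  0.4480258 , -0.00657516],
       [ 0.27315064, -0.55656324, -0.78461843],
       [-0.35518879,  0.69965008, -0.6199441 ]]), 't': array([-0.55343928, -0.05895394,  1.37881451])}
top {'vfov': 43
[... 162 characters left out ...]
-0.0197355 , -0.99977775,  0.00741343],
       [-0.9954141 ,  0.01895411, -0.09376307],
       [ 0.09360171, -0.00922989, -0.99556694]]), 't': array([0.02947704, 0.60038664, 1.1662131 ])}
wrist {'vfov': 62.26435271318518, 'cx': 284.7334335698843, 'cy': 210.09817417696104, 'dist': array([0.01057939, 0.        , 0.        , 0.        , 0.        ]), 'mount': array([[ 1.37627660e-03, -9.68034830e-01, -2.50812028e-01,
         6.89055312e-02],
       [ 9.99999030e-01,  1.38557467e-03,  1.39509773e-04,
         3.90282754e-04],
       [ 2.12468473e-04, -2.50811977e-01,  9.68035798e-01,
        -1.48442117e-01],
       [ 0.00000000e+00,  0.00000000e+00,  0.00000000e+00,
         1.00000000e+00]])}
```

View pics/scene0.png

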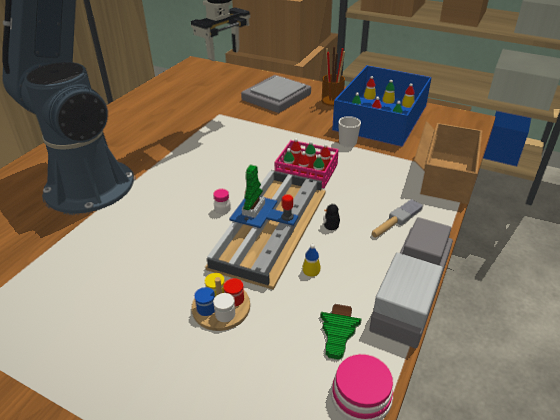

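View pics/top0.png

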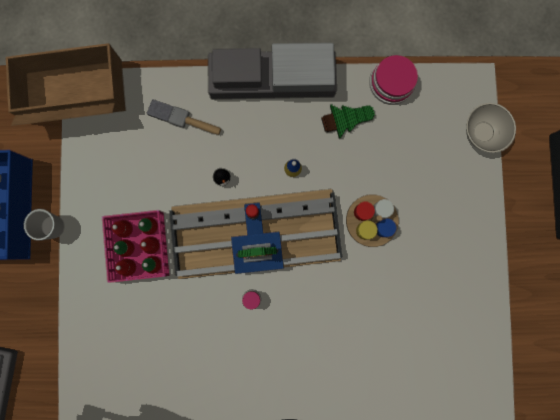

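The top view shows the carriage near (255,245), knob at (252,212), tree at (257,252), pots at (373,220), which is towards world -y, and the basket at (137,246). The jar is at (251,300). Next I'll measure these.

```bash
cat > h.py <<'E'
import numpy as np, cv2
from workcell import env, optics
from scipy.spatial.transform import Rotation as Rot
def cam(n,st=None):
    c=optics.camera_params(n); f=210/np.tan(np.radians(c['vfov'])/2)
    K=np.array([[f,0,c['cx']],[0,f,c['cy']],[0,0,1]])
    if 'R' in c: R,t=np.array(c['R']),np.array(c['t'])
    else:
        T=np.eye(4);T[:3,:3]=Rot.from_quat(st['orientation']).as_matrix();T[:3,3]=st['tcp_pos']
        M=np.linalg.inv(T@np.array(c['mount'])); R,t=M[:3,:3],M[:3,3]
    return K,np.array(c['dist'],float),R,t
def rays(C,uv):
    K,D,R,t=C; p=cv2.undistortPoints(np.array(uv,float).reshape(-1,1,2),K,D)[:,0]
    return -R.T@t,(np.c_[p,np.ones(len(p))])@R
def plane(C,uv,z):
    o,d=rays(C,uv); return o+d*((z-o[2])/d[:,2])[:,None]
def cloud(C,depth):
    v,u=np.mgrid[:420,:560]; o,d=rays(C,np.c_[u.ravel(),v.ravel()])
    return (o+d*depth.ravel()[:,None]).reshape(420,560,3)
def proj(C,X):
    K,D,R,t=C; return cv2.projectPoints(np.array(X,float).reshape(-1,1,3),cv2.Rodrigues(R)[0],t,K,D)[0][:,0]
E
python3 - <<'E'
from h import *
for n in("top","scene"):
    C=cam(n); im=cv2.imread(f"pics/{n}0.png"); P=cloud(C,np.load(f"pics/{n}0.npy"))
    print(n,"cam",-C[2].T@C[3])
    hsv=cv2.cvtColor(im,cv2.COLOR_BGR2HSV); H,S,V=cv2.split(hsv)
    box=np.zeros(H.shape,bool)
    if n=="top": box[190:275,215:300]=1
    else: box[160:235,230:298]=1
    red=((H<8)|(H>172))&(S>150)&(V>80)&box
    gr=(H>40)&(H<85)&(S>120)&box
    bl=(H>98)&(H<125)&(S>130)&box
    for nm,m in(("red",red),("green",gr),("blue",bl)):
        Q=P[m]; v,u=np.nonzero(m); print(nm,m.sum(),"px",u.mean(),v.mean(),"med",np.median(Q,0).round(4),"pct",np.percentile(Q,[3,97],axis=0).round(3).tolist())
    m=red; v,u=np.nonzero(m); Q=P[m]; k=Q[:,2]>0.106
    print("knob top",Q[k].mean(0),k.sum())
    Q=P[gr]
    for z0 in(.09,.11,.13,.15,.165):
        k=(Q[:,2]>z0); xy=Q[k][:,:2]
        if k.sum()>6:
            w,e=np.linalg.eigh(np.cov(xy.T)); print(z0,k.sum(),xy.mean(0).round(4),"ang",np.degrees(np.arctan2(e[1,1],e[0,1])).round(1),np.ptp(xy,axis=0).round(3))
    # rail wood / bars
    if n=="top":
        big=cv2.resize(im[180:290,160:350],None,fx=4,fy=4,interpolation=cv2.INTER_CUBIC); cv2.imwrite("pics/topcrop.png",big)
    else:
        big=cv2.resize(im[150:290,190:340],None,fx=4,fy=4,interpolation=cv2.INTER_CUBIC); cv2.imwrite("pics/scenecrop.png",big)
E
```

```text
top cam [0.48905553 0.02885472 1.21711877]
red 109 px 251.32110091743118 210.13761467889907 med [0.5958 0.0708 0.111 ] pct [[0.585, 0.059, 0.106], [0.607, 0.082, 0.115]]
green 267 px 256.5543071161049 251.63670411985018 med [0.5065 0.058  0.1317] pct [[0.498, 0.021, 0.081], [0.514, 0.1, 0.177]]
blue 1383 px 256.6818510484454 246.8590021691974 med [0.5263 0.0628 0.0492] pct [[0.467, 0.01, 0.045], [0.582, 0.111, 0.053]]
knob top [0.5945723  0.07001294 0.12152803] 105
0.09 217 [0.5062 0.06  ] ang 93.3 [0.027 0.069]
0.11 194 [0.5062 0.0593] ang 93.1 [0.027 0.063]
0.13 134 [0.5058 0.0596] ang 90.0 [0.024 0.05 ]
0.15 133 [0.5058 0.0597] ang 89.6 [0.024 0.05 ]
0.165 121 [0.5057 0.0601] ang 87.0 [0.024 0.049]
scene cam [ 1.00061551 -0.74954422  0.80489261]
red 194 px 288.3814432989691 192.840206185567 med [0.5959 0.0672 0.1017] pct [[0.483, 0.058, 0.019], [0.608, 0.351, 0.117]]
green 501 px 252.52694610778443 186.5449101796407 med [0.5124 0.0505 0.1228] pct [[0.502, 0.026, 0.083], [0.516, 0.094, 0.179]]
blue 730 px 261.4945205479452 214.84520547945206 med [0.5362 0.054  0.0531] pct [[0.471, 0.008, 0.048], [0.614, 0.11, 0.056]]
knob top [0.60243152 0.0570756  0.12152363] 80
0.09 435 [0.5112 0.0537] ang 86.9 [0.018 0.072]
0.11 328 [0.511  0.0542] ang 86.5 [0.018 0.064]
0.13 212 [0.5107 0.0557] ang 84.4 [0.017 0.04 ]
0.15 134 [0.5105 0.0564] ang 85.9 [0.016 0.04 ]
0.165 78 [0.5096 0.057 ] ang 88.1 [0.016 0.034]
```

View pics/topcrop.png

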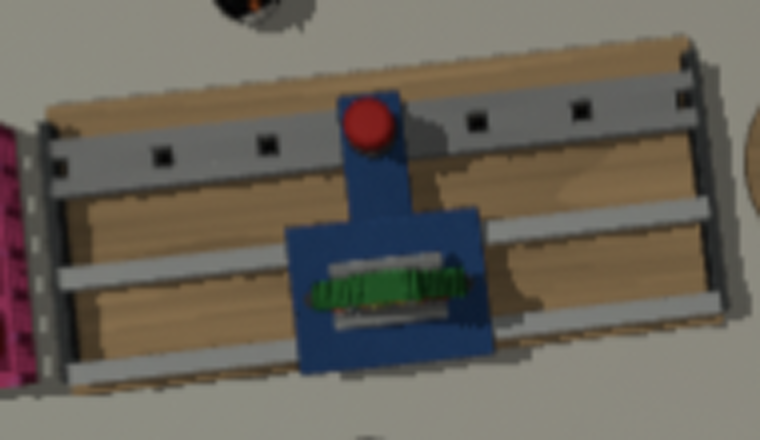

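View pics/scenecrop.png

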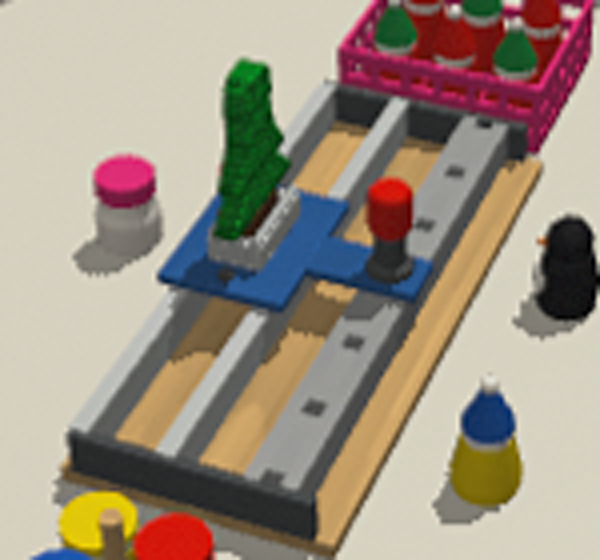

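The crop shows holes at (162,157), (268,146), (478,122) and (582,111), with the knob between them. I'll use the holes for yaw.

```bash
python3 - <<'E'
from h import *
C=cam("top"); im=cv2.imread("pics/top0.png")
g=cv2.cvtColor(im,cv2.COLOR_BGR2GRAY).astype(float)
H=[]
for a in[(162,157),(268,146),(478,122),(582,111)]:
    u,v=a[0]/4+160-.4,a[1]/4+180-.4
    uu,vv=int(round(u)),int(round(v)); w=np.clip(90-g[vv-3:vv+4,uu-3:uu+4],0,None)
    y,x=np.mgrid[vv-3:vv+4,uu-3:uu+4]; H.append(((w*x).sum()/w.sum(),(w*y).sum()/w.sum()))
P=plane(C,H,.04); print(P.round(4)); print(np.diff(P,axis=0)[:,:2], np.linalg.norm(P[3]-P[0]))
s=np.array([.12,.06,-.06,-.12]); A=np.polyfit(s,P[:,:2],1); yaw=np.arctan2(-A[0,0],A[0,1]); print("yaw",yaw,np.degrees(yaw),"mid hole",A[1])
ex=np.array([np.cos(yaw),np.sin(yaw)]); print("rail origin",A[1]-.045*ex,"slot",A[1]-.09*ex,"knob",A[1])
hsv=cv2.cvtColor(im,cv2.COLOR_BGR2HSV);m=(((hsv[:,:,0]<8)|(hsv[:,:,0]>172))&(hsv[:,:,1]>150)).astype(np.uint8); m[:190]=0;m[235:]=0;m[:,:235]=0;m[:,270:]=0
v,u=np.nonzero(m); print("knob top circle",plane(C,[(u.mean(),v.mean())],.112), cv2.minEnclosingCircle(np.c_[u,v].astype(np.float32)))
# scene holes
C=cam("scene"); sc=[(454,171),(424,224),(353,342),(316,408)]
Q=plane(C,[(x/4+190-.4,y/4+150-.4) for x,y in sc],.04);print(Q.round(4)); A=np.polyfit(s,Q[:,:2],1);print(A, np.degrees(np.arctan2(-A[0,0],A[0,1])))
# tcp orientation
st=env.observe(); print(Rot.from_quat(st['orientation']).as_matrix().round(3))
# carriage blue minAreaRect
m=((hsv[:,:,0]>98)&(hsv[:,:,0]<125)&(hsv[:,:,1]>130)); 
E
```

```text
[[ 0.5847  0.1891  0.04  ]
 [ 0.5902  0.1295  0.04  ]
 [ 0.6012  0.0104  0.04  ]
 [ 0.6067 -0.0491  0.04  ]]
[[ 0.00550699 -0.05966705]
 [ 0.01103652 -0.11912224]
 [ 0.00549857 -0.05949108]] 0.23929769545907642
yaw 0.09227080570617721 5.286727739235587 mid hole [0.59567779 0.06995753]
rail origin [0.55086921 0.06581123] slot [0.50606064 0.06166493] knob [0.59567779 0.06995753]
knob top circle [[0.59410422 0.06925088 0.112     ]] ((251.75, 210.75), 6.373874664306641)
[[ 0.5813  0.1964  0.04  ]
 [ 0.5879  0.1364  0.04  ]
 [ 0.5988  0.0155  0.04  ]
 [ 0.6057 -0.0442  0.04  ]]
[[-0.09951876  1.00361101]
 [ 0.59339891  0.07604694]] 5.662976617876718
[[-0.967  0.254 -0.   ]
 [ 0.254  0.967 -0.001]
 [ 0.    -0.001 -1.   ]]
```

Rail yaw is about 5.3°, the slot is at about (0.506, 0.062) and the knob at about (0.595, 0.0695), with the pots towards -y. I'll grip across the tree's 36 mm width with q6 at about -88°, so a half turn to +92° stays in range. First I'll hover over the tree and check with the wrist camera.

{"api": "carry_out", "payload": {"targets": [[1, -10, -8, -10, 0], [1, -35, -27, -20, -1], [1, -65, -50, -25, -3], [1, -97, -74, -30, -5], [1, -129, -99, -30, -7], [1, -161, -123, -30, -9], [1, -193, -148, -30, -11], [1, -225, -172, -30, -13], [1, -257, -197, -30, -15], [1, -289, -221, -30, -17], [1, -321, -246, -30, -19], [1, -353, -270, -30, -20], [1, -385, -295, -30, -20], [1, -415, -318, -30, -20], [1, -440, -337, -30, -20], [1, -458, -351, -30, -20], [1, -468, -358, -30, -20], [1, -473, -361, -30, -20], [1, -473, -361, -30, -20], [1, -473, -361, -30, -20]], "force": 25}}

```text
clock: 1.82
tcp_pos: [0.5049, 0.0633, 0.2657]
orientation: [-0.046, 0.999, 0.0, -0.0]
contact_force: [0.6, 0.2, 0.0]
grip_width: 1.0
```

```bash
python3 - <<'E'
from h import *
st=env.observe(); p,d=optics.snapshot("wrist"); cv2.imwrite("pics/w1.png",p[:,:,::-1]); np.save("pics/w1.npy",d)
import pickle; pickle.dump(st,open("pics/w1.pkl","wb"))
R=Rot.from_quat(st['orientation']).as_matrix(); print(st['clock'],st['tcp_pos'],R.round(3),np.degrees(st['qpos']))
C=cam("wrist",st); print(proj(C,[[.506,.0617,.175],[.595,.07,.112],[.506,.0617,.05]]))
E
```

```text
1.8167 [0.50489488 0.0632797  0.26572076] [[-0.996 -0.092 -0.   ]
 [-0.092  0.996  0.   ]
 [ 0.     0.    -1.   ]] [ 1.89412864e+00  1.40057872e+01  9.85081738e+01  1.35558650e-02
  6.75025237e+01 -9.34180407e+01]
[[281.93725878 220.66959912]
 [282.55197183 292.07962825]
 [282.86797873 187.79653088]]
```

View pics/w1.png

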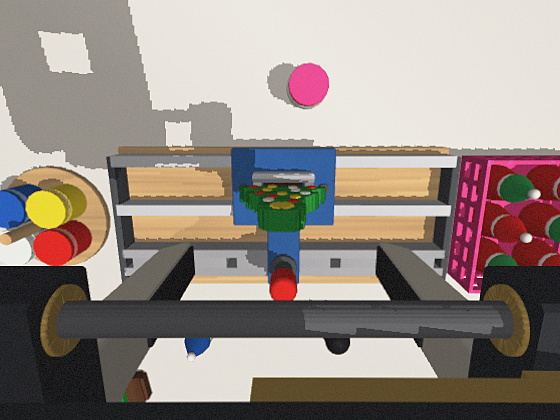

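The wrist view shows the tree around (283,205) with its painted dots facing the robot. The red knob is at (284,285), the jar at (309,84), and the pots are on the left (-y). Next I'll refine the positions.

```bash
python3 - <<'E'
from h import *
import pickle
st=pickle.load(open("pics/w1.pkl","rb")); C=cam("wrist",st); P=cloud(C,np.load("pics/w1.npy")); im=cv2.imread("pics/w1.png")
cv2.imwrite("pics/w1c.png",cv2.resize(im[130:310,190:380],None,fx=4,fy=3.3,interpolation=cv2.INTER_CUBIC)[:600])
hsv=cv2.cvtColor(im,cv2.COLOR_BGR2HSV);h,s,v=cv2.split(hsv)
g=(h>40)&(h<85)&(s>110); g[:165]=0;g[240:]=0;g[:,:225]=0;g[:,340:]=0
reg=np.zeros_like(g);reg[165:240,230:340]=1
yaw=np.radians(5.3); ex=np.array([np.cos(yaw),np.sin(yaw)]);ey=np.array([-ex[1],ex[0]])
for a,b in((.168,.19),(.15,.168),(.13,.15),(.105,.13),(.08,.105)):
    k=reg&(P[...,2]>a)&(P[...,2]<=b); Q=P[k]
    if k.sum()<5: continue
    L=(Q[:,:2]-[.506,.0617])@np.c_[ex,ey]*1000
    print(a,k.sum(),"z",np.median(Q[:,2]).round(4),"x[mm] pct",np.percentile(L[:,0],[2,50,98]).round(1),"y",np.percentile(L[:,1],[2,50,98]).round(1))
k=reg&(P[...,2]>.168);vv,uu=np.nonzero(k);print("top px",uu.min(),uu.max(),vv.min(),vv.max())
r=((h<6)|(h>174))&(s>170);r[:255]=0;r[302:]=0;r[:,:262]=0;r[:,305:]=0
Q=P[r];vv,uu=np.nonzero(r);t=Q[:,2]>.107;print("knob",r.sum(),uu.min(),uu.max(),vv.min(),vv.max(),np.median(Q[t],0))
# holes at (232,263),(335,263)
print(plane(C,[(232,263),(335.5,263)],.04))
E
```

```text
0.168 1047 z 0.1737 x[mm] pct [-7.7 -0.4  7.9] y [-16.8  -0.7  15.4]
0.15 309 z 0.16 x[mm] pct [-8.7 -7.3  6.2] y [-19.6  -1.6  17.6]
0.13 264 z 0.1408 x[mm] pct [-8.7 -7.4 -5.6] y [-18.2   1.   17.7]
0.105 743 z 0.1171 x[mm] pct [-8.6 -5.5  7.7] y [-32.7   0.5  31.2]
0.08 609 z 0.0878 x[mm] pct [-8.6 -6.9  7.5] y [-41.7  -1.5  40.2]
top px 231 337 167 239
knob 734 270 296 268 299 [0.59233442 0.07005289 0.11105243]
[[0.60144734 0.01142724 0.04      ]
 [0.59020505 0.13060901 0.04      ]]
```

View pics/w1c.png

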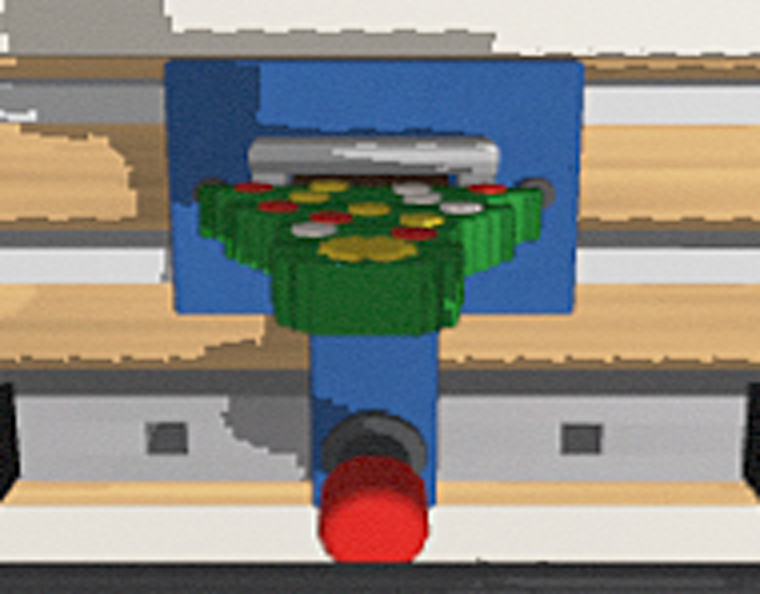

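All views agree to about 1 mm: tree centre (0.506, 0.061), upright, top at 0.174. I'll descend and grip, closing first at light force.

{"api": "carry_out", "payload": {"targets": [[1, 0, -1, 10, 0], [1, -0.5, -2, 30, 0], [1, -0.5, -2, 55, 0], [1, -0.5, -2, 80, 0], [1, -0.5, -2, 100, 0], [1, -0.5, -2, 110, 0], [1, -0.5, -2, 113, 0], [1, -0.5, -2, 113, 0], [1, -0.5, -2, 113, 0]]}}

```text
clock: 2.62
tcp_pos: [0.5066, 0.061, 0.1535]
orientation: [-0.046, 0.999, -0.0, 0.001]
contact_force: [-0.3, 0.2, -0.8]
grip_width: 0.999
```

```bash
python3 - <<'E'
from h import *
st=env.observe(); p,d=optics.snapshot("wrist"); cv2.imwrite("pics/w2.png",p[:,:,::-1]); print(st['clock'],st['tcp_pos'],st['contact_force'])
E
```

```text
2.6167 [0.50655707 0.06095369 0.1534841 ] [-0.27009767  0.2344338  -0.75033591]
```

View pics/w2.png

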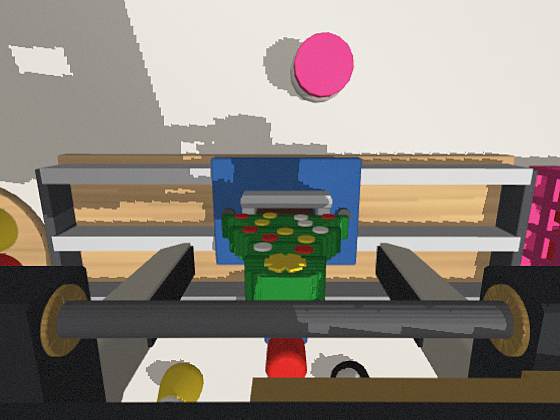

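The fingers straddle the tree top, which is centred at about (285,285). Closing now.

{"api": "carry_out", "payload": {"targets": [[-1, 0, 0, 0, 0], [-1, 0, 0, 0, 0], [-1, 0, 0, 0, 0], [-1, 0, 0, 0, 0], [-1, 0, 0, 0, 0], [-1, 0, 0, 0, 0], [-1, 0, 0, 0, 0], [-1, 0, 0, 0, 0]], "force": 20}}

```text
clock: 3.33
tcp_pos: [0.5061, 0.0607, 0.1526]
orientation: [-0.046, 0.999, 0.0, -0.0]
contact_force: [-0.1, -0.2, 0.2]
grip_width: 0.479
```

{"api": "carry_out", "payload": {"targets": [[-1, 0, 0, 0, 0], [-1, 0, 0, 0, 0], [-1, 0, 0, 0, 0], [-1, 0, 0, 0, 0], [-1, 0, 0, 0, 0], [-1, 0, 0, 0, 0]]}}

```text
clock: 3.83
tcp_pos: [0.5061, 0.0607, 0.1526]
orientation: [-0.046, 0.999, -0.0, -0.0]
contact_force: [0.3, 0.8, -0.7]
grip_width: 0.385
```

Width reads 36 mm, which matches the tree. Lifting straight up slowly.

{"api": "carry_out", "payload": {"targets": [[-1, 0, 0, -2, 0], [-1, 0, 0, -5, 0], [-1, 0, 0, -9, 0], [-1, 0, 0, -14, 0], [-1, 0, 0, -20, 0], [-1, 0, 0, -27, 0], [-1, 0, 0, -35, 0], [-1, 0, 0, -45, 0], [-1, 0, 0, -55, 0], [-1, 0, 0, -63, 0], [-1, 0, 0, -68, 0], [-1, 0, 0, -70, 0], [-1, 0, 0, -70, 0], [-1, 0, 0, -70, 0]]}}

```text
clock: 5.0
tcp_pos: [0.506, 0.0607, 0.2224]
orientation: [-0.046, 0.999, -0.0, -0.0]
contact_force: [-0.2, -0.9, -1.4]
grip_width: 0.385
```

```bash
python3 - <<'E'
from h import *
st=env.observe(); print(st['clock'],st['tcp_pos'],st['contact_force'],st['grip_width'],np.degrees(st['qpos'][5]))
a,d=optics.snapshot("wrist");b,d2=optics.snapshot("scene"); cv2.imwrite("pics/l1.png",np.hstack([a,b])[:,:,::-1][:, 100:900]); cv2.imwrite("pics/s1.png",b[:,:,::-1])
E
```

```text
5.0 [0.50599511 0.06071651 0.22239007] [-0.21290222 -0.93701804 -1.42062387] 0.3854021657199628 -93.67969636157004
```

View pics/l1.png

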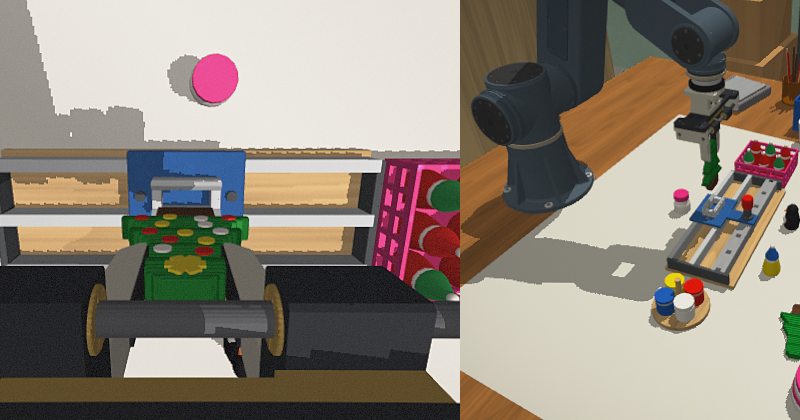

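The tree is clear of the slot and upright. I'll turn it +180° in two halves, with q6 going from -94° to +86°.

{"api": "carry_out", "payload": {"targets": [[-1, 0, 0, 0, 2], [-1, 0, 0, 0, 6], [-1, 0, 0, 0, 12], [-1, 0, 0, 0, 18], [-1, 0, 0, 0, 24], [-1, 0, 0, 0, 30], [-1, 0, 0, 0, 36], [-1, 0, 0, 0, 42], [-1, 0, 0, 0, 48], [-1, 0, 0, 0, 54], [-1, 0, 0, 0, 60], [-1, 0, 0, 0, 66], [-1, 0, 0, 0, 72], [-1, 0, 0, 0, 78], [-1, 0, 0, 0, 83], [-1, 0, 0, 0, 87], [-1, 0, 0, 0, 90], [-1, 0, 0, 0, 90]]}}

```text
clock: 6.6
tcp_pos: [0.506, 0.0607, 0.2222]
orientation: [0.675, 0.738, -0.0, -0.0]
contact_force: [-0.1, 0.5, -0.6]
grip_width: 0.385
```

{"api": "carry_out", "payload": {"targets": [[-1, 0, 0, 0, 2], [-1, 0, 0, 0, 6], [-1, 0, 0, 0, 12], [-1, 0, 0, 0, 18], [-1, 0, 0, 0, 24], [-1, 0, 0, 0, 30], [-1, 0, 0, 0, 36], [-1, 0, 0, 0, 42], [-1, 0, 0, 0, 48], [-1, 0, 0, 0, 54], [-1, 0, 0, 0, 60], [-1, 0, 0, 0, 66], [-1, 0, 0, 0, 72], [-1, 0, 0, 0, 78], [-1, 0, 0, 0, 83], [-1, 0, 0, 0, 87], [-1, 0, 0, 0, 90], [-1, 0, 0, 0, 90], [-1, 0, 0, 0, 90], [-1, 0, 0, 0, 90]]}}

```text
clock: 8.27
tcp_pos: [0.5061, 0.0607, 0.2225]
orientation: [0.999, 0.047, -0.0, -0.0]
contact_force: [0.1, -0.7, -2.0]
grip_width: 0.383
```

```bash
python3 - <<'E'
from h import *
st=env.observe(); print(st['clock'],st['tcp_pos'],st['contact_force'],st['grip_width'],np.degrees(st['qpos'][5]),Rot.from_quat(st['orientation']).as_matrix().round(4))
a,d=optics.snapshot("wrist");b,d2=optics.snapshot("scene"); cv2.imwrite("pics/l2.png",np.hstack([a,b])[:,:,::-1][:, 100:900])
P=cloud(cam("scene"),d2);h,s,v=cv2.split(cv2.cvtColor(b,cv2.COLOR_RGB2HSV))
m=(h>40)&(h<85)&(s>100); m&=(abs(P[...,0]-.506)<.03)&(abs(P[...,1]-.061)<.06)&(P[...,2]>.1)
Q=P[m];yaw=np.radians(5.3); ex=np.array([np.cos(yaw),np.sin(yaw)]);ey=np.array([-ex[1],ex[0]])
L=(Q[:,:2]-[.506,.061])@np.c_[ex,ey]*1000
for a_,b_ in((.14,.16),(.16,.18),(.18,.2),(.2,.22)):
    k=(Q[:,2]>a_)&(Q[:,2]<b_); 
    if k.sum()>5: print(a_,k.sum(),np.percentile(L[k],[3,50,97],axis=0).round(1).tolist())
w,e=np.linalg.eigh(np.cov(L[Q[:,2]<.18].T));print(e)
E
```

```text
8.2667 [0.50607824 0.06073518 0.22247846] [ 0.09755022 -0.65293167 -2.01781151] 0.3831461007859848 86.16880552836676 [[ 9.955e-01  9.480e-02 -3.000e-04]
 [ 9.480e-02 -9.955e-01  0.000e+00]
 [-3.000e-04 -0.000e+00 -1.000e+00]]
0.14 34 [[-4.8, -40.4], [6.0, -33.5], [8.3, 24.3]]
0.16 88 [[-4.0, -35.9], [6.7, -23.8], [8.8, 23.3]]
0.18 84 [[-4.6, -30.4], [5.0, -22.0], [8.8, 17.5]]
0.2 33 [[-1.8, -19.4], [7.4, -0.2], [8.7, 15.2]]
[[-0.99188271  0.12715618]
 [ 0.12715618  0.99188271]]
```

View pics/l2.png

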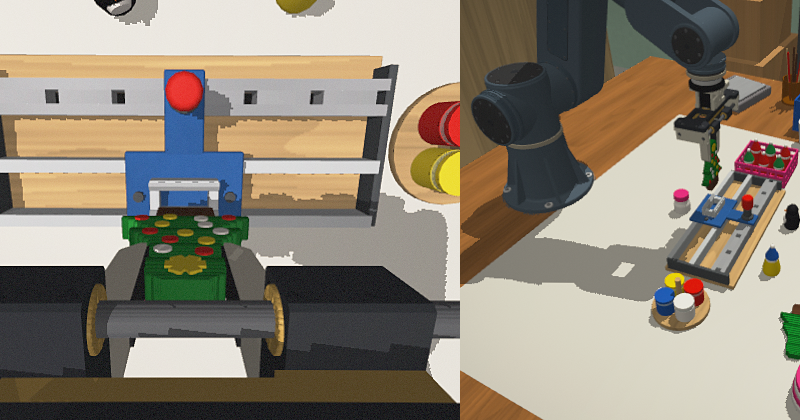

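The dots now face away from the robot (wrist x is now +x) and the trunk is centred over the slot. Lowering in steps.

{"api": "carry_out", "payload": {"targets": [[-1, 0, 0, 5, 0], [-1, 0, 0, 12, 0], [-1, 0, 0, 20, 0], [-1, 0, 0, 28, 0], [-1, 0, 0, 35, 0], [-1, 0, 0, 41, 0], [-1, 0, 0, 46, 0], [-1, 0, 0, 49, 0], [-1, 0, 0, 52, 0], [-1, 0, 0, 54, 0], [-1, 0, 0, 56, 0], [-1, 0, 0, 58, 0], [-1, 0, 0, 58, 0]]}}

```text
clock: 9.45
tcp_pos: [0.5061, 0.0607, 0.1644]
orientation: [0.999, 0.046, -0.0, 0.0]
contact_force: [-0.1, -0.1, -2.0]
grip_width: 0.389
```

{"api": "carry_out", "payload": {"targets": [[-1, 0, 0, 2, 0], [-1, 0, 0, 4, 0], [-1, 0, 0, 6, 0], [-1, 0, 0, 8, 0], [-1, 0, 0, 9, 0], [-1, 0, 0, 10, 0], [-1, 0, 0, 11, 0], [-1, 0, 0, 11.5, 0], [-1, 0, 0, 12, 0], [-1, 0, 0, 12, 0], [-1, 0, 0, 12, 0]]}}

```text
clock: 10.37
tcp_pos: [0.5062, 0.0607, 0.1527]
orientation: [0.999, 0.046, 0.0, 0.0]
contact_force: [0.0, 0.1, -1.7]
grip_width: 0.387
```

```bash
python3 - <<'E'
from h import *
st=env.observe(); print(st['clock'],st['tcp_pos'],st['contact_force'],st['wrist_torque'],st['grip_width'])
a,d=optics.snapshot("wrist");b,d2=optics.snapshot("scene"); c=cv2.resize(b[140:260,190:350],(560,420),interpolation=cv2.INTER_CUBIC);cv2.imwrite("pics/l3.png",np.hstack([a[:,100:340],c])[:,:,::-1])
E
```

```text
10.3667 [0.50617352 0.06071159 0.15266737] [ 0.03214019  0.13948672 -1.70359124] [-0.03166426  0.12544438  0.01066636] 0.3867721542473921
```

View pics/l3.png

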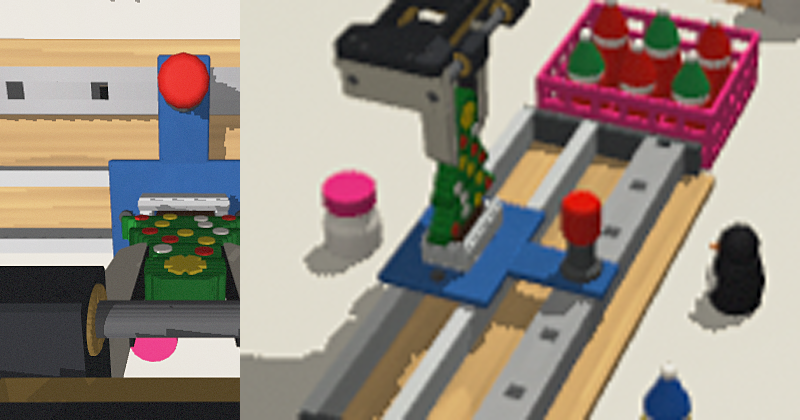

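The trunk is in the slot at the starting height. I'll press slightly lower to feel the floor.

{"api": "carry_out", "payload": {"targets": [[-1, 0, 0, 0.5, 0], [-1, 0, 0, 1, 0], [-1, 0, 0, 1, 0]]}}

```text
clock: 10.72
tcp_pos: [0.5065, 0.0607, 0.1526]
orientation: [0.999, 0.046, 0.0, 0.0]
contact_force: [-2.9, -1.2, 10.1]
grip_width: 0.383
```

Floor felt: +12 N with no further travel. Releasing and rising.

{"api": "carry_out", "payload": {"targets": [[-1, 0, 0, -0.8, 0], [0, 0, 0, -0.8, 0], [0.5, 0, 0, -0.8, 0], [1, 0, 0, -0.8, 0], [1, 0, 0, -0.8, 0], [1, 0, 0, -0.8, 0], [1, 0, 0, -0.8, 0], [1, 0, 0, -0.8, 0], [1, 0, 0, -0.8, 0], [1, 0, 0, -0.8, 0], [1, 0, 0, -10, 0], [1, 0, 0, -30, 0], [1, 0, 0, -55, 0], [1, 0, 0, -75, 0], [1, 0, 0, -83, 0], [1, 0, 0, -85, 0], [1, 0, 0, -85, 0]]}}

```text
clock: 12.13
tcp_pos: [0.5061, 0.0607, 0.2367]
orientation: [0.999, 0.046, 0.0, 0.0]
contact_force: [-0.5, -0.2, 0.2]
grip_width: 0.996
```

```bash
python3 - <<'E'
from h import *
st=env.observe(); print(st['clock'],st['tcp_pos'],st['contact_force'],st['grip_width'])
a,d=optics.snapshot("wrist");b,d2=optics.snapshot("scene"); c=cv2.resize(b[140:260,190:350],(560,420),interpolation=cv2.INTER_CUBIC);cv2.imwrite("pics/l4.png",np.hstack([a[:,170:410],c])[:,:,::-1])
yaw=np.radians(5.3); ex=np.array([np.cos(yaw),np.sin(yaw)]);ey=np.array([-ex[1],ex[0]])
C=cam("wrist",st)
for C,D,im in((C,d,a),(cam("scene"),d2,b)):
    P=cloud(C,D);L=(P[...,:2]-[.506,.061])@np.c_[ex,ey]*1000
    reg=(abs(L[...,0])<20)&(abs(L[...,1])<50)
    for z0,z1 in((.168,.19),(.13,.165),(.105,.13),(.08,.103)):
        k=reg&(P[...,2]>z0)&(P[...,2]<z1)
        if k.sum()>9: print(z0,k.sum(),np.percentile(P[k][:,2],[50,90]).round(4),np.percentile(L[k],[2,50,98],axis=0).round(1).tolist())
    h,s,v=cv2.split(cv2.cvtColor(im,cv2.COLOR_RGB2HSV)); r=((h<6)|(h>174))&(s>170)&(np.hypot(P[...,0]-.595,P[...,1]-.0695)<.03)&(P[...,2]>.07)
    t=r&(P[...,2]>.108); vv,uu=np.nonzero(t); print("knob",t.sum(),P[t].mean(0), plane(C,[(uu.mean(),vv.mean())],.112), np.median(P[t][:,2]))
E
```

```text
12.1333 [0.50607748 0.06070681 0.23666945] [-0.45648521 -0.23015528  0.20675274] 0.996277013770837
0.168 1340 [0.1738 0.175 ] [[-7.2, -16.0], [1.4, -0.3], [8.7, 15.9]]
0.13 677 [0.1491 0.1632] [[-0.4, -18.0], [8.4, -0.4], [9.8, 18.1]]
0.105 935 [0.1173 0.1256] [[-6.4, -31.9], [7.1, 0.4], [9.7, 31.7]]
0.08 712 [0.0874 0.0989] [[-6.4, -41.3], [8.0, -0.0], [9.6, 41.3]]
knob 1007 [0.59492307 0.07014639 0.11759138] [[0.59447669 0.07120151 0.112     ]] 0.11097407628496986
0.168 89 [0.1759 0.1791] [[-7.6, -17.3], [2.6, -4.9], [9.2, 13.2]]
0.13 152 [0.1466 0.1609] [[-7.0, -18.7], [6.6, -12.4], [10.0, 18.7]]
0.105 145 [0.1176 0.1275] [[-7.8, -30.6], [6.8, -17.0], [9.8, 26.3]]
0.08 149 [0.092  0.1006] [[-6.4, -40.6], [6.9, -21.6], [9.5, 33.1]]
knob 68 [0.59765365 0.06771789 0.11365144] [[0.59669956 0.06964967 0.112     ]] 0.1142229144984564
```

View pics/l4.png

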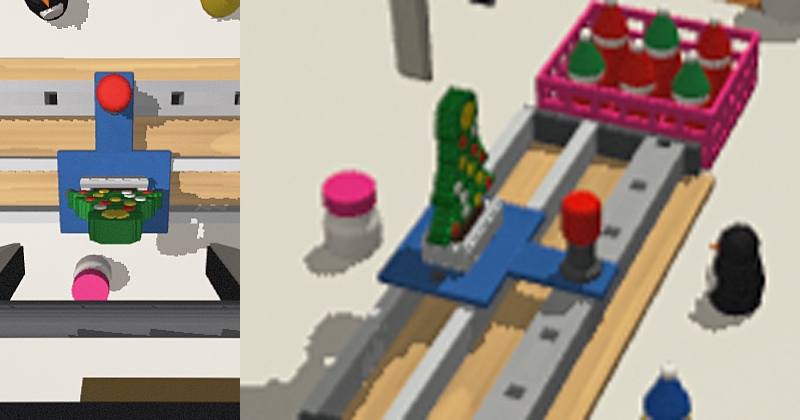

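The tree stands down: top at 0.174 as before, centred, painted side away. The knob is at (0.595, 0.070). Moving over it and down.

{"api": "carry_out", "payload": {"targets": [[1, 5, 0, 0, 0], [1, 25, 0, 0, 0], [1, 50, -0.5, 0, 0], [1, 75, -1, 0, 0], [1, 88, -1, 5, 0], [1, 89.5, -1, 25, 0], [1, 89.5, -1, 55, 0], [1, 89.5, -1, 85, 0], [1, 89.5, -1, 110, 0], [1, 89.5, -1, 128, 0], [1, 89.5, -1, 138, 0], [1, 89.5, -1, 141, 0], [1, 89.5, -1, 141, 0], [1, 89.5, -1, 141, 0]]}}

```text
clock: 13.4
tcp_pos: [0.5958, 0.07, 0.0964]
orientation: [0.999, 0.046, 0.001, 0.0]
contact_force: [-0.3, 0.8, -0.4]
grip_width: 1.0
```

```bash
python3 - <<'E'
from h import *
st=env.observe(); print(st['clock'],st['tcp_pos'],st['contact_force'],st['grip_width'])
a,d=optics.snapshot("wrist");b,d2=optics.snapshot("scene"); c=cv2.resize(b[140:260,190:350],(560,420),interpolation=cv2.INTER_CUBIC);cv2.imwrite("pics/l5.png",np.hstack([a[:,170:410],c])[:,:,::-1])
E
```

```text
13.4 [0.59575056 0.07001563 0.09642384] [-0.32538158  0.75884146 -0.42787544] 1.0001383314719416
```

View pics/l5.png

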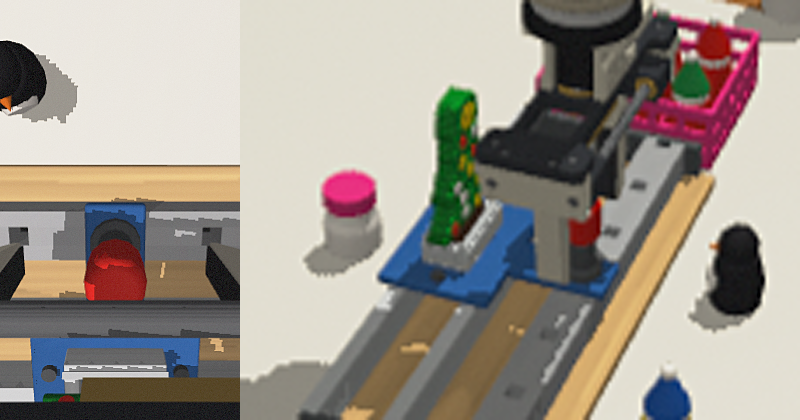

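The fingers straddle the knob and clear the tree. Closing.

{"api": "carry_out", "payload": {"targets": [[-1, 0, 0, 0, 0], [-1, 0, 0, 0, 0], [-1, 0, 0, 0, 0], [-1, 0, 0, 0, 0], [-1, 0, 0, 0, 0], [-1, 0, 0, 0, 0], [-1, 0, 0, 0, 0], [-1, 0, 0, 0, 0], [-1, 0, 0, 0, 0], [-1, 0, 0, 0, 0], [-1, 0, 0, 0, 0], [-1, 0, 0, 0, 0], [-1, 0, 0, 0, 0], [-1, 0, 0, 0, 0], [-1, 0, 0, 0, 0], [-1, 0, 0, 0, 0]], "force": 30}}

```text
clock: 14.83
tcp_pos: [0.5952, 0.0699, 0.0956]
orientation: [0.999, 0.046, -0.0, 0.0]
contact_force: [-1.0, 0.4, -0.0]
grip_width: 0.296
```

Width reads 28 mm, which is the knob. Pulling up 14 mm.

{"api": "carry_out", "payload": {"targets": [[-1, 0, 0, -1, 0], [-1, 0, 0, -3, 0], [-1, 0, 0, -5, 0], [-1, 0, 0, -7, 0], [-1, 0, 0, -9, 0], [-1, 0, 0, -11, 0], [-1, 0, 0, -13, 0], [-1, 0, 0, -14, 0], [-1, 0, 0, -14, 0], [-1, 0, 0, -14, 0]]}}

```text
clock: 15.67
tcp_pos: [0.5951, 0.0699, 0.1096]
orientation: [0.999, 0.046, -0.0, 0.0]
contact_force: [2.7, -1.8, -6.6]
grip_width: 0.295
```

```bash
python3 - <<'E'
from h import *
st=env.observe(); print(st['clock'],st['tcp_pos'],st['contact_force'],st['grip_width'],Rot.from_quat(st['orientation']).as_matrix()[:2,:2])
a,d=optics.snapshot("wrist");b,d2=optics.snapshot("scene"); c=cv2.resize(b[140:260,190:350],(560,420),interpolation=cv2.INTER_CUBIC);cv2.imwrite("pics/l6.png",np.hstack([a[:,170:410],c])[:,:,::-1])
E
```

```text
15.6667 [0.59509621 0.06994766 0.10960538] [ 2.70183561 -1.7633403  -6.55989799] 0.2954976290364091 [[ 0.99573799  0.09222711]
 [ 0.09222711 -0.995738  ]]
```

View pics/l6.png

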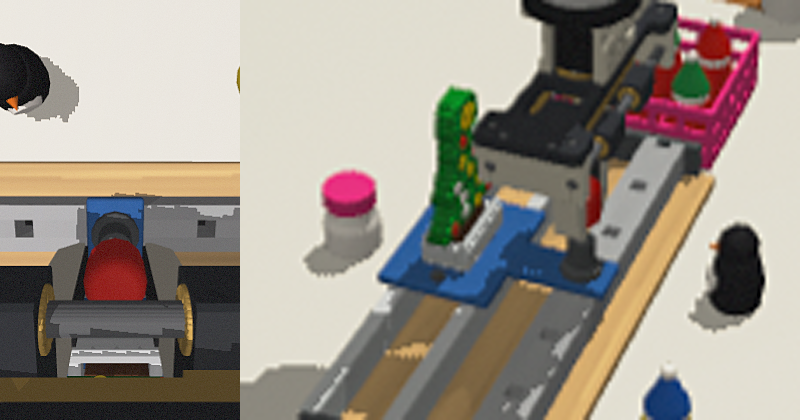

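The pull force of 6.6 N matches the spring at 14 mm. Sliding +60 mm along tool y, towards the pots.

{"api": "carry_out", "payload": {"targets": [[-1, 0, 1, 0, 0], [-1, 0, 4, 0, 0], [-1, 0, 9, 0, 0], [-1, 0, 15, 0, 0], [-1, 0, 21, 0, 0], [-1, 0, 27, 0, 0], [-1, 0, 33, 0, 0], [-1, 0, 39, 0, 0], [-1, 0, 45, 0, 0], [-1, 0, 51, 0, 0], [-1, 0, 56, 0, 0], [-1, 0, 59, 0, 0], [-1, 0, 60, 0, 0], [-1, 0, 60, 0, 0], [-1, 0, 60, 0, 0]]}}

```text
clock: 17.02
tcp_pos: [0.6006, 0.01, 0.1096]
orientation: [0.999, 0.046, -0.0, 0.0]
contact_force: [-0.1, -1.8, -7.2]
grip_width: 0.297
```

```bash
python3 - <<'E'
from h import *
st=env.observe(); print(st['clock'],st['tcp_pos'],st['contact_force'],st['grip_width'])
a,d=optics.snapshot("wrist");b,d2=optics.snapshot("scene"); c=cv2.resize(b[160:280,170:330],(560,420),interpolation=cv2.INTER_CUBIC);cv2.imwrite("pics/l7.png",np.hstack([a[:,170:410],c])[:,:,::-1])
E
```

```text
17.0167 [0.60064791 0.00997766 0.10959842] [-0.06952345 -1.76511737 -7.17442692] 0.2971777796291554
```

View pics/l7.png

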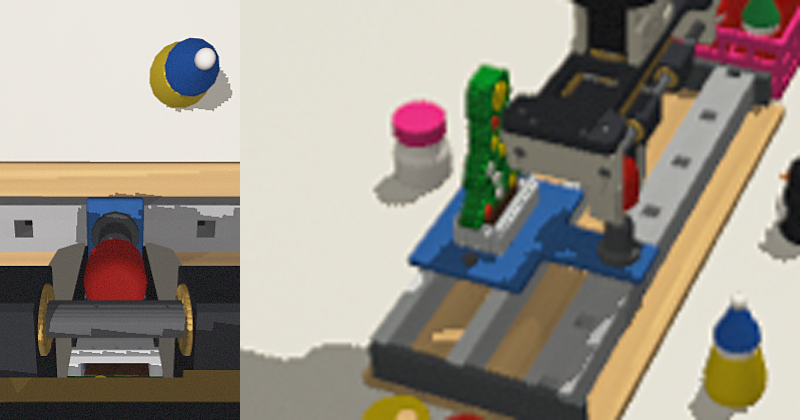

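The carriage moved 60 mm, and the holes either side sit symmetrically, as before. Lowering the pin.

{"api": "carry_out", "payload": {"targets": [[-1, 0, 0, 1, 0], [-1, 0, 0, 2, 0], [-1, 0, 0, 4, 0], [-1, 0, 0, 6, 0], [-1, 0, 0, 8, 0], [-1, 0, 0, 10, 0], [-1, 0, 0, 12, 0], [-1, 0, 0, 13, 0], [-1, 0, 0, 13.5, 0], [-1, 0, 0, 13.5, 0], [-1, 0, 0, 13.5, 0]]}}

```text
clock: 18.03
tcp_pos: [0.6007, 0.0102, 0.0962]
orientation: [0.999, 0.046, -0.0, -0.0]
contact_force: [-1.1, -1.1, -5.4]
grip_width: 0.295
```

{"api": "carry_out", "payload": {"targets": [[-1, 0, 0, 0.5, 0], [-1, 0, 0, 0.8, 0], [-1, 0, 0, 1.2, 0], [-1, 0, 0, 1.2, 0], [-1, 0, 0, 1.2, 0]]}}

```text
clock: 18.45
tcp_pos: [0.6009, 0.0102, 0.0956]
orientation: [0.999, 0.046, 0.0, 0.0]
contact_force: [-5.5, -1.0, 6.1]
grip_width: 0.296
```

The force flipped to +6 N upward at 0.0956 m, the same height as home, so the pin is on its stop. Final checks.

```bash
python3 - <<'E'
from h import *
st=env.observe(); print(st['clock'],st['tcp_pos'],st['contact_force'],st['grip_width'])
b,d2=optics.snapshot("scene"); a,d=optics.snapshot("top"); c=cv2.resize(b[160:280,170:330],(560,420),interpolation=cv2.INTER_CUBIC);cv2.imwrite("pics/l8.png",np.hstack([c,a[:,180:420]])[:,:,::-1])
yaw=np.radians(5.3); ex=np.array([np.cos(yaw),np.sin(yaw)]);ey=np.array([-ex[1],ex[0]])
P=cloud(cam("scene"),d2);L=(P[...,:2]-[.506,.061])@np.c_[ex,ey]*1000
h,s,v=cv2.split(cv2.cvtColor(b,cv2.COLOR_RGB2HSV))
k=(abs(L[...,0])<15)&(abs(L[...,1]+60)<50)&(P[...,2]>.08)&(h>40)&(h<85)&(s>100)
print("tree",k.sum(),np.percentile(P[k][:,2],[50,98]),np.percentile(L[k],[3,50,97],axis=0).round(1).tolist())
b0=cv2.imread("pics/scene0.png")[:,:,::-1]; df=np.abs(b.astype(int)-b0).sum(2)
for n,(u,v) in dict(jar=(221,200),penguin=(331,216),gnome=(312,262)).items(): print(n,df[v-10:v+10,u-6:u+6].mean())
E
```

```text
18.45 [0.60088438 0.01024513 0.09557753] [-5.49451446 -0.98259281  6.14176929] 0.29585649432424493
tree 375 [0.13207191 0.17870306] [[-5.2, -96.5], [4.4, -75.3], [8.7, -48.2]]
jar 37.141666666666666
penguin 13.683333333333334
gnome 27.979166666666668
```

View pics/l8.png

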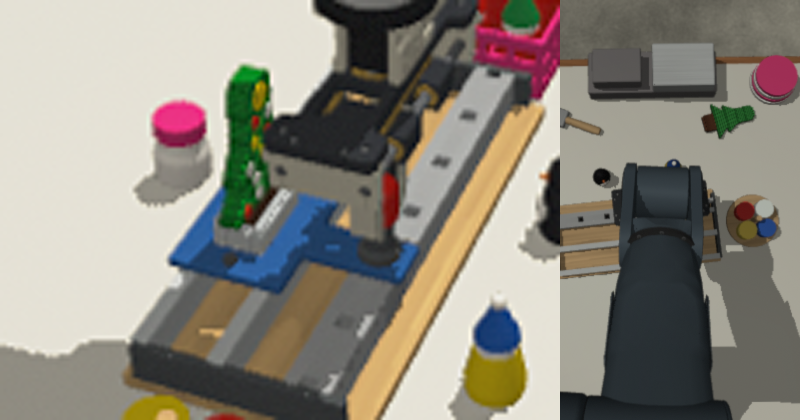

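The tree is upright in the slot with its dots away from the robot, one hole closer to the pots. The knob is gripped with the pin down, and the three loose figures stand where they were. Handing in.

```bash
python3 -c "
from workcell import env
print(env.close_job())"
```

```text
the job is handed in; nothing more can be done
None
```

I turned the tree around, moved the carriage one hole towards the pots (world -y), and handed the job in at about 18.5 s with the gripper closed on the red knob. The interface reported no verdict.

- **Tree:** I lifted it, turned it 180° and set it back in the slot. It pressed on the slot floor with about 12 N at the starting height. After release, its top read 0.174 m, as before, and the painted side faced away from the robot.
- **Carriage and pin:** I pulled the knob up 14 mm, felt about 6.6 N from the spring, and slid the carriage 60 mm. When I lowered the knob, the force flipped to 6 N upward at 0.0956 m. That is the height at which I first gripped it with the pin home, so the pin is fully down.
- **Knob grip:** The fingers read about 28 mm, the knob's diameter, at 30 N.
- **Loose things:** In the last picture the penguin, gnome and jar stand where they did at the start. A pixel comparison showed small differences at all three (mean 37 at the jar, 28 at the gnome, 14 at the penguin, out of 765). I put these down to lighting and shadow, and did not re-measure their positions.

One disagreement: hole positions from the scene camera were about 6 mm off the top camera's along the rail. I used the top and wrist cameras, which agreed to about 1 mm.

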